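# Close up the coffee machine after cleaning

## Robot

A 6-joint arm with a two-finger parallel gripper is mounted at the origin on the work surface. World frame = base frame: x ahead of the robot, y to its left, z up, the work surface at z = 0. Lengths are in mm, angles in degrees, forces in N, time in s.
With the tool pointing down it reaches from about 300 to 850 mm from the base axis. Payload 4.2 kg.
Tool frame: the origin (TCP) lies at the very end of the fingers, on their centre line; the grasp point (between the pads) lies 19 mm behind it; z points along the fingers, y is the line along which they close (so a half turn about z gives the same grasp; the last joint's range is limited). The gripper opens to 91 mm and grips with 3 to 60 N. Pads are 32 mm wide; open, the fingers measure 118 mm over their backs; the gripper's body (76 mm by 178 mm) begins 60 mm behind the grasp point.
Start: joints at [65.947, 18.312, 89.639, -0, 72.044, -1.146], TCP at [223.813, 529.67, 213.976] pointing down, gripper open.
Joint ranges: [-177.97, 177.97], [-48.28, 115.42], [12.27, 149.76], [-77.06, 257.06], [2.81, 150.46], [-146.56, 146.56]. Speed limits (degrees/s): [147.25, 147.25, 180, 180, 180, 180].

## Interface

Orientations are given as [roll, pitch, yaw] about the fixed x, y, z axes, in that order (R = Rz(yaw) Ry(pitch) Rx(roll)).
In Python, from workcell import env, eyes gives the robot as it stands.
- The arm moves only by the tool send_rows, never from a script. Its argument "targets" is text: rows parted by semicolons, each of 7 numbers parted by spaces: the shift along the tool's x, y, z in m, then the turn, a rotation vector about the tool's x, y, z in degrees, then the opening in per cent of the stroke, from 0 (shut) to 100 (fully open). A call has 1 to 12 rows; each row is the pose to reach, as a shift and turn from the pose commanded when the call began, along the tool's axes at that moment; what a row does not reach only later rows make up. A row lasts 1/12 s, in which the tool goes at most 41.7 mm and 7.16 degrees, less where a joint would pass 70% of its speed; a pose out of reach is approached as far as the arm can. A call with a gripper value outside its range is refused whole. The fingers move at their own pace and stop on an object; "grip_force" is the grip in N (left out, the last holds). Time passes only in rows, so rows that repeat a pose let the fingers close. It gives the time, the measured TCP pose, the force, the opening and the grip force at its end, in the units of the state.
- env.state(): the state, without advancing time (a new reading comes with each control period).
- eyes.grab_frame(name): name is "scene" or "side" or "wrist"; returns a dict with "image" (480x640x3 uint8, blue, green, red), "fovy" (degrees; the focal length in pixels is half the picture's height over the tangent of half this angle, whatever the lens; pixels are square), "cx", "cy" (the principal point, pixels), "eye" and "attitude" of the camera in the world. Camera axes: x right, y up, looking along -z (the intrinsics and any distortion apply to the point x, -y, -z); pixel columns grow to the right and rows downward; lengths in mm; the calibration is good to about 2 mm. A picture is of the moment at which its call begins. There is no depth.
- env.job_done(): hands the job in; it is judged then, once.
The state is a dict: "time_s": time; "qpos": joint angles; "qvel": joint speeds; "effort": joint torques, N m; "ee_pos": TCP position; "ee_rot": TCP orientation; "force": force on the tool from outside, world axes, zero at the start; "torque": the same for the moment, N m; "gripper_width": finger opening in mm; "gripper_force": force on a finger pad.
Only numpy, scipy, OpenCV 4.12 (cv2) and the standard library are available. Lean on these libraries where they do the work, as an engineer would, in place of code of your own. Each camera call takes 0.05 s, during which the arm holds its last target. There are 200 camera calls.

## Task

The coffee machine has been left open after cleaning: push both of its drawers, the orange and the silver, fully home, and then press the raised steel grille down flat over them. Only push, from the outside and without slamming: keep the fingers out of the drawers and off the underside of the grille, and pinch or lift nothing. Leave the cups, jar, tin and bottle standing where they are.

Things in the scene. Friction and masses are not known exactly. Their poses are not given: they have to be found in the camera images.
- machine: black coffee machine, fixed. Origin: centre of its underside on the counter; x from its front to its back (its front faces world +y, within 13 degrees), y along its width, z up. Low open-topped base in front: x -160 to 0 mm, 240 mm wide, 75 mm high, with two drawers side by side (centres y = +57.5 and -57.5 mm; fronts at x = -160 mm when home). Behind it the tower, see point tower_top
- tower_top (a point): middle of the front top edge of the machine's tower, 260 mm above the counter. The tower fills machine x 0 to 160 mm, 240 mm wide; a spout head 90 mm wide, z 214 to 250 mm, juts 26 mm forward of it at y = 0
- capsule_drawer (a joint): orange drawer in the machine's base, the +y one in the machine's frame; it holds spent capsules. Value: metres it stands open, 0 = fully home with its front flush with the front of the base, 0.11 at most. It starts 0.035 to 0.10 open. Friction 2.5 N plus 15 N per m/s, no spring: it stays where left.
- capsule_drawer_front (a point): centre of the outer front face of the orange capsule drawer (flat upright panel 108 mm wide, 62 mm high, 8 mm thick; lower edge 9 mm and upper edge 71 mm above the counter, so this point is 40 mm above it). Push here along the machine's +x. Behind it is an open-topped basin (130 mm deep, 96 wide, 58 high) that fingers must not touch. Axes are the machine's.
- drip_drawer (a joint): silver drawer in the machine's base, the -y one in the machine's frame; it is the drip-water drawer. Value: metres it stands open, 0 = fully home with its front flush with the front of the base, 0.11 at most. It starts 0.035 to 0.10 open. Friction 2.5 N plus 15 N per m/s, no spring: it stays where left.
- drip_drawer_front (a point): centre of the outer front face of the silver drip drawer (flat upright panel 108 mm wide, 62 mm high, 8 mm thick; lower edge 9 mm and upper edge 71 mm above the counter, so this point is 40 mm above it). Push here along the machine's +x. Behind it is an open-topped basin (130 mm deep, 96 wide, 58 high) that fingers must not touch. Axes are the machine's.
- grille (a joint): steel drip grille, a plate 130 mm long, 226 wide, 7 thick, hinged at its tower end (axis along machine y at x = -12, z = 75 mm). Value: radians raised, 0 = flat on the base, 1.2 at most; starts at 0.75 to 1.0, free edge up, top face turned to the tower. Hinge friction (0.25 N m) holds it where left: press its top face near the free edge, down and forward along the arc
- grille_edge (a point): middle of the grille's free edge, on its top face, 130 mm from the hinge; axes: x along the plate from free edge to hinge, y the machine's, z out of its top face
- grille_hinge (a point): middle of the grille's hinge end, on its top face (7 mm above the hinge axis when flat). The black under-face of the grille must not be touched by the fingers
- mug: blue mug, 80 mm across, 90 mm high, on the counter; origin: centre of its underside (as for all below)
- espresso_cup: white espresso cup, 62 mm across, 55 mm high, on the counter
- sugar_jar: glass jar with steel cap, 72 mm across, 110 mm high, on the counter
- syrup: amber bottle, 60 mm across, 200 mm high, on the counter
- capsule_tin: red tin with steel lid, 94 x 64 x 80 mm, on the counter
- top_cup_a: white espresso cup, 62 mm across, 55 mm high, on top of the machine's tower, 115 mm behind the tower's front
- top_cup_b: the second such cup on the tower
Not all that is in view belongs to the job. Several things look just like the mug: the one meant starts farthest from the robot's base.

How it is judged (in metres and radians):
On the way, in this order (a step that is already met when the one before it is completed fails the run):
1. both drawers are fully home, with the grille still raised (value of joint each of capsule_drawer, drip_drawer below 0.005 m), for 0.2 s.
2. then the grille is pressed down flat (value of joint grille below 0.07 rad), for 0.2 s.
At the end, for the whole second after the job is handed in: Both drawers are within 5 mm of fully home, the grille within 0.07 rad of flat, and the mug, cups, jar, tin and bottle upright (0.2 rad) within 20 mm of where they began (all of step 1 and value of joint grille below 0.07 rad and distance of each of mug, espresso_cup, sugar_jar, syrup, capsule_tin, top_cup_a, top_cup_b from where it was at the start of the episode below 0.02 m and angle between each of mug, espresso_cup, sugar_jar, syrup, capsule_tin, top_cup_a, top_cup_b's own z axis and vertical below 0.2 rad); the robot touches nothing.
It fails at once if fingers touch the inside of a drawer (over 1 N), as in pinching its front (contact force between the fingers and capsule_drawer_c1 above 1 N or contact force between the fingers and capsule_drawer_c2 above 1 N or contact force between the fingers and capsule_drawer_c3 above 1 N or contact force between the fingers and capsule_drawer_c4 above 1 N or contact force between the fingers and capsule_drawer_c5 above 1 N or contact force between the fingers and drip_drawer_c1 above 1 N or contact force between the fingers and drip_drawer_c2 above 1 N or contact force between the fingers and drip_drawer_c3 above 1 N or contact force between the fingers and drip_drawer_c4 above 1 N or contact force between the fingers and drip_drawer_c5 above 1 N).
It fails at once if fingers touch the underside of the grille (over 1 N), as in pinching or lifting it (contact force between the fingers and grille_c1 above 1 N).
It fails at once if a drawer is slammed (closes faster than 0.4 m/s) (velocity of joint any of capsule_drawer, drip_drawer below -0.4 m/s).
It fails at once if the grille is slammed (closes faster than 4 rad/s) (velocity of joint grille below -4 rad/s).
It fails at once if a cup, the mug, jar, tin or bottle is moved or lifted by more than 20 mm (distance of any of mug, espresso_cup, sugar_jar, syrup, capsule_tin, top_cup_a, top_cup_b from where it was at the start of the episode above 0.02 m).
It also fails if it takes over 56 s, if anything falls off the work surface, if the arm or the gripper's body presses on something with over 40 N, if the wrist force passes 120 N, or if a joint passes its speed limit or range.

## Working session

There is one attempt and no reset: what is moved stays moved. The work goes in short steps, Python scripts to look and compute and a tool call to move; the robot and the scene stay as the last step left them, time stands still between calls to the robot, and variables do not carry over. Pictures are saved under pics/ and viewed, at most 10 in all, crops included, and the job is handed in when it is done.

Besides the shell and the picture viewer there is one more tool, called after ">>>" by a JSON object that holds its "fn" and its "kwargs", one argument or row to a line. send_rows: Moves the arm, as the interface text tells. Its arguments: {"type":"object","properties":{"targets":{"type":"string"},"grip_force":{"type":"number"}},"required":["targets"]}

```bash
mkdir -p pics; python3 - <<'E'
from workcell import env, eyes
import cv2, numpy as np
ims=[]
for n in ("scene","side"):
    f=eyes.grab_frame(n); cv2.imwrite(f"pics/{n}0.png",f["image"])
    print(n,{k:v for k,v in f.items() if k!="image"})
print(env.state())
E
ls
```

```text
scene {'fovy': 51.18946543948148, 'cx': 311.24335633734984, 'cy': 241.76549129951317, 'eye': array([1072.54082871,  719.07308276, 1036.89823572]), 'attitude': array([ 4.87663175e+01, -8.76965870e-02,  1.45806476e+02])}
side {'fovy': 54.52639200809965, 'cx': 321.4846018325339, 'cy': 238.40754067487924, 'eye': array([ -79.1956168 , -705.30714445,  976.75371668]), 'attitude': array([ 45.98905796,   1.17380563, -44.44301594])}
{'time_s': 0.1, 'qpos': array([ 6.59483055e+01,  1.83460865e+01,  8.96984455e+01, -6.05048704e-04,
        7.20431186e+01, -1.14480184e+00]), 'qvel': array([ 0.00184755, -0.00712734, -0.04924693,  0.09665145, -0.01408434,
        0.01020891]), 'effort': array([-7.03416135e-04, -4.13328910e+01, -2.32510597e+01,  7.27983378e-02,
        4.22100176e-02, -5.47988475e-05]), 'ee_pos': array([223.62216214, 529.25486771, 213.22988763]), 'ee_rot': array([-1.79912355e+02, -1.17601470e-03,  1.57093293e+02]), 'force': array([ 0.25355672, -0.14143707, -0.09141481]), 'torque': array([-0.01925669,  0.04386827, -0.02769556]), 'gripper_force': 0.0, 'gripper_width': 91.03019291697754}
pics
```

View pics/scene0.png

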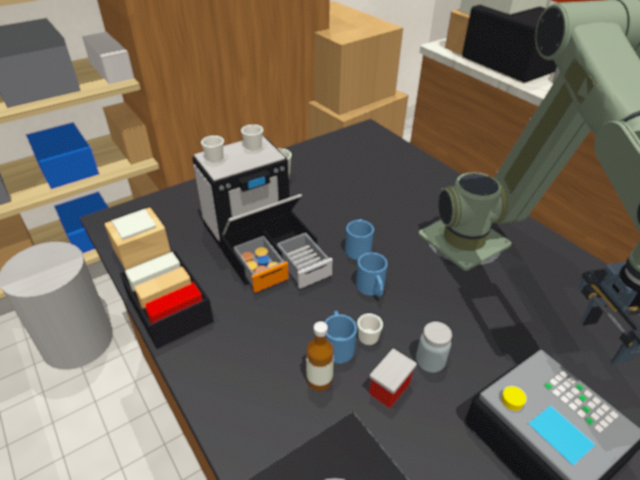

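View pics/side0.png

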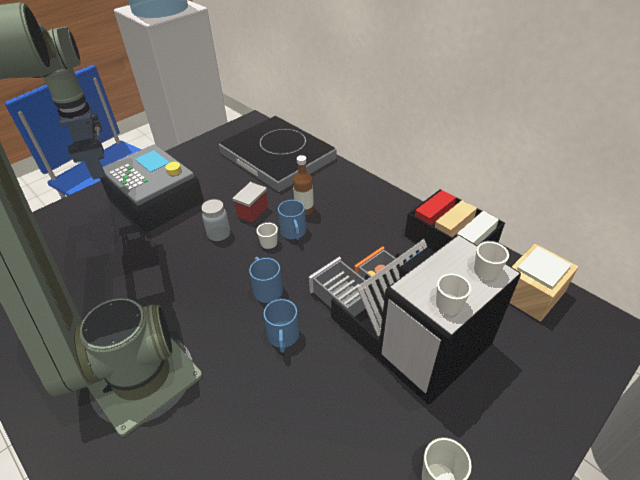

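The scene view shows the machine at (240,190), the orange front at (270,278), the silver front at (318,270), the grille edge running (225,228)-(298,198) and the tower top at (240,155). There are three mugs, at (359,239), (371,273) and (340,338). The last, beside the bottle, looks farthest from the base. I only have to avoid them. Next I'll enlarge the machine in both views.

```bash
cat > h.py <<'E'
import numpy as np, cv2
from scipy.spatial.transform import Rotation as R
def ray(f,u,v):
    F=240/np.tan(np.radians(f["fovy"]/2))
    d=np.array([(u-f["cx"])/F,-(v-f["cy"])/F,-1.])
    return f["eye"],R.from_euler("xyz",f["attitude"],degrees=True).apply(d)
def onz(f,u,v,z):
    e,d=ray(f,u,v); return e+d*(z-e[2])/d[2]
def proj(f,p):
    F=240/np.tan(np.radians(f["fovy"]/2))
    c=R.from_euler("xyz",f["attitude"],degrees=True).inv().apply(np.asarray(p,float)-f["eye"])
    return np.c_[f["cx"]-F*c[...,0]/c[...,2], f["cy"]+F*c[...,1]/c[...,2]] if c.ndim>1 else (f["cx"]-F*c[0]/c[2], f["cy"]+F*c[1]/c[2])
def tri(a,pa,b,pb):
    e,d=ray(a,*pa);g,h=ray(b,*pb)
    A=np.c_[d,-h];s=np.linalg.lstsq(A,g-e,rcond=None)[0]
    p,q=e+d*s[0],g+h*s[1]; return (p+q)/2,np.linalg.norm(p-q)
E
python3 - <<'E'
import cv2,numpy as np,pickle
from workcell import eyes
from h import *
fs={n:eyes.grab_frame(n) for n in("scene","side")}
pickle.dump(fs,open("f.pkl","wb"))
a=fs["scene"]["image"][120:300,185:345]; b=fs["side"]["image"][220:400,295:535]
a=cv2.resize(a,None,fx=4.4,fy=3.3*1) if 0 else cv2.resize(a,None,fx=3.3,fy=3.3,interpolation=cv2.INTER_CUBIC)
cv2.imwrite("pics/ca.png",a)
cv2.imwrite("pics/cb.png",cv2.resize(b,None,fx=3.3,fy=3.3,interpolation=cv2.INTER_CUBIC))
# mugs & others rough
for n,p,z in (("mug1",(359,239),45),("mug2",(371,273),45),("mug3",(340,338),45),("cup",(370,330),28),("bottle",(320,365),100),("black",(165,300),40)):
    w=onz(fs["scene"],*p,z); print(n,w.round(),np.hypot(*w[:2]).round(), "side px",np.round(proj(fs["side"],w)))
E
```

```text
mug1 [ 309. -146.   45.] 341.0 side px [282. 323.]
mug2 [371. -12.  45.] 371.0 side px [267. 280.]
mug3 [579. 121.  45.] 591.0 side px [292. 219.]
cup [492. 133.  28.] 510.0 side px [267. 235.]
bottle [687. 189. 100.] 713.0 side px [302. 179.]
black [ 887. -245.   40.] 920.0 side px [453. 228.]
```

View pics/ca.png

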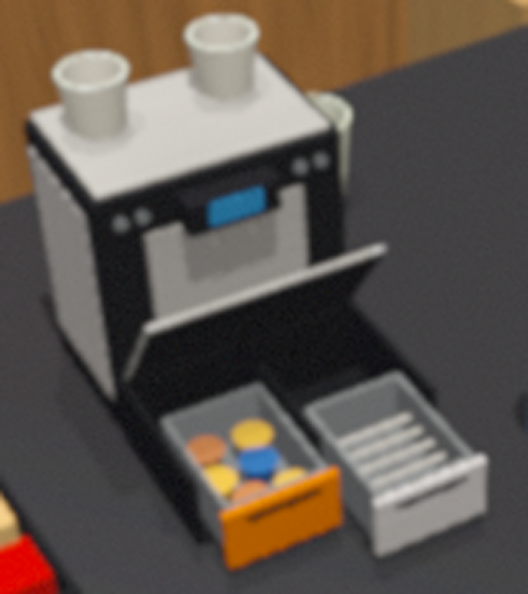

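View pics/cb.png

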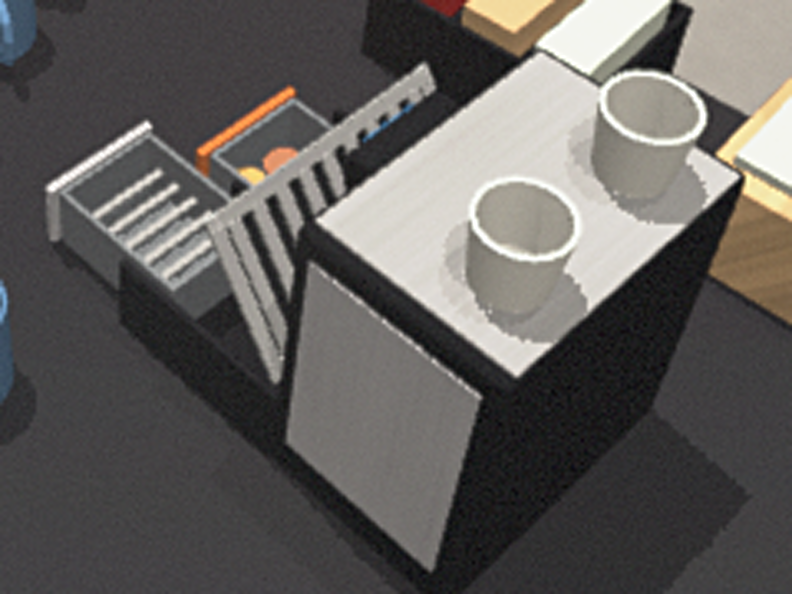

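The crops show the orange front's top edge at (225,515)-(340,480), the silver's at (376,505)-(485,462), the grille edge at (148,328)-(385,248), and the tower's front top edge at (100,200)-(335,132), all in scene-crop pixels.

```bash
python3 - <<'E'
import pickle
from h import *
fs=pickle.load(open("f.pkl","rb"));S,D=fs["scene"],fs["side"]
s=lambda u,v:(185+u/3.3,120+v/3.3); d=lambda u,v:(295+u/3.3,220+v/3.3)
P={}
for n,p,z in (("twL",(97,198),260),("twR",(337,130),260),("orTL",(222,515),71),("orTR",(340,476),71),("orBL",(230,566),9),("orBR",(342,525),9),("siTL",(374,505),71),("siTR",(486,461),71),("siBL",(380,551),9),("siBR",(485,508),9)):
    P[n]=onz(S,*s(*p),z); print(n,P[n].round(1))
for n,p,z in (("tw far front",(540,52),260),("tw near front",(315,222),260),("siTL",(150,124),71),("siTR",(48,188),71),("orTL",(293,88),71),("orTR",(198,152),71)):
    print("side",n,onz(D,*d(*p),z).round(1))
print("grL",tri(S,s(148,328),D,d(430,68)),"grR",tri(S,s(385,248),D,d(208,228)))
for a,b in (("twL","twR"),("orTL","orTR"),("siTL","siTR")):
    v=P[a]-P[b]; print(a,np.linalg.norm(v).round(1),np.degrees(np.arctan2(v[1],v[0])).round(2))
E
```

```text
twL [ 648.8 -374.   260. ]
twR [ 427.9 -351.9  260. ]
orTL [ 663.7 -164.6   71. ]
orTR [ 558.8 -149.4   71. ]
orBL [ 661.6 -164.2    9. ]
orBR [ 557.1 -152.1    9. ]
siTL [ 554.  -104.3   71. ]
siTR [446.  -95.3  71. ]
siBL [ 546.8 -107.6    9. ]
siBR [441.9 -99.3   9. ]
side tw far front [ 647.7 -376.   260. ]
side tw near front [ 427.9 -363.4  260. ]
side siTL [ 547.9 -112.    71. ]
side siTR [ 442.4 -103.    71. ]
side orTL [ 660.7 -168.1   71. ]
side orTR [ 552.5 -160.7   71. ]
grL (array([ 655.48211079, -291.02237272,  180.87499314]), np.float64(3.500703625708492)) grR (array([ 429.82845603, -276.45929042,  179.02873966]), np.float64(2.723416341010266))
twL 222.0 -5.74
orTL 106.1 -8.24
siTL 108.3 -4.77
```

>>> {"fn": "send_rows", "kwargs": {
  "targets": "-0.03 -0.027 0 0 0 5 0;-0.06 -0.054 0 0 0 10 0;-0.09 -0.081 0 0 0 15 0;-0.12 -0.108 0 0 0 20 0;-0.15 -0.135 0 0 0 25 0;-0.18 -0.162 0 0 0 30 0;-0.21 -0.189 0 0 0 35 0;-0.24 -0.216 0 0 0 40 0;-0.27 -0.243 0 0 0 45 0;-0.3 -0.27 0 0 0 50 0;-0.33 -0.297 0 0 0 55 0;-0.36 -0.324 0 0 0 60 0"
}}

```text
time_s: 1.2
ee_pos: [429.6, 89.1, 214.1]
ee_rot: [180.0, -0.0, 96.8]
force: [0.4, 0.3, 0.6]
gripper_width: 13.9
gripper_force: 0.0
```

>>> {"fn": "send_rows", "kwargs": {
  "targets": "-0.032 0.011 0 0 0 3 0;-0.064 0.022 0 0 0 6 0;-0.096 0.033 0 0 0 9 0;-0.128 0.044 0 0 0 12 0;-0.159 0.055 0 0 0 12 0;-0.159 0.055 0.03 0 0 12 0;-0.159 0.055 0.06 0 0 12 0;-0.159 0.055 0.09 0 0 12 0;-0.159 0.055 0.12 0 0 12 0;-0.159 0.055 0.15 0 0 12 0;-0.159 0.055 0.178 0 0 12 0;-0.159 0.055 0.178 0 0 12 0"
}}

```text
time_s: 2.2
ee_pos: [499.3, -59.3, 31.3]
ee_rot: [-179.4, -0.0, 85.1]
force: [-1.1, -0.2, -0.1]
gripper_width: 0.4
gripper_force: 0.0
```

```bash
python3 - <<'E'
from workcell import eyes
import cv2
f=eyes.grab_frame("scene");cv2.imwrite("pics/s1.png",cv2.resize(f["image"][120:345,185:485],None,fx=2.6,fy=2.6,interpolation=cv2.INTER_CUBIC))
E
```

```text
(no output)
```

View pics/s1.png

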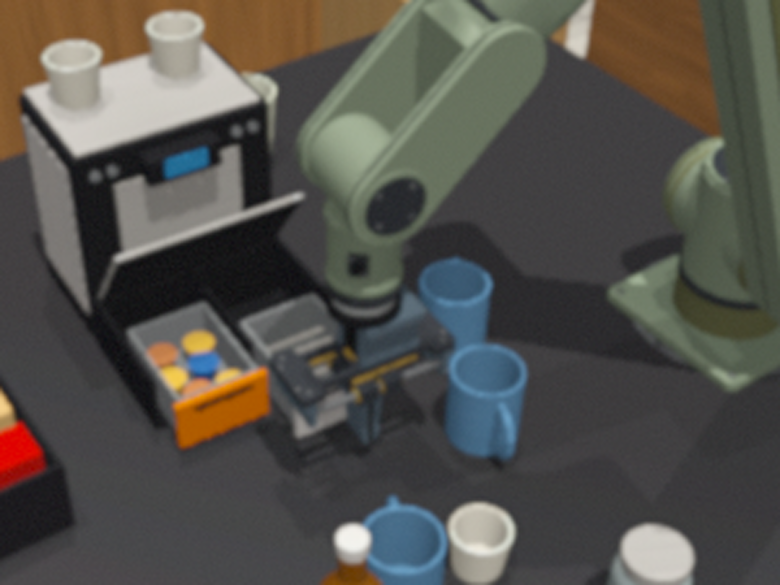

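The picture shows the closed finger tips at (372,430), in front of the silver face and clear of the mugs. I'll push along -x of the tool.

>>> {"fn": "send_rows", "kwargs": {
  "targets": "-0.01 0 0 0 0 0 0;-0.02 0 0 0 0 0 0;-0.03 0 0 0 0 0 0;-0.04 0 0 0 0 0 0;-0.05 0 0 0 0 0 0;-0.06 0 0 0 0 0 0;-0.07 0 0 0 0 0 0;-0.08 0 0 0 0 0 0;-0.09 0 0 0 0 0 0;-0.1 0 0 0 0 0 0;-0.107 0 0 0 0 0 0;-0.112 0 0 0 0 0 0"
}}

```text
time_s: 3.25
ee_pos: [493.5, -172.5, 35.7]
ee_rot: [-180.0, -0.0, 85.1]
force: [2.9, 3.2, 0.7]
gripper_width: 0.5
gripper_force: 1.6
```

>>> {"fn": "send_rows", "kwargs": {
  "targets": "-0.003 0 0 0 0 0 0;-0.006 0 0 0 0 0 0;-0.009 0 0 0 0 0 0;-0.012 0 0 0 0 0 0;-0.012 0 0 0 0 0 0"
}}

```text
time_s: 3.67
ee_pos: [492.8, -182.2, 35.7]
ee_rot: [-180.0, -0.2, 85.0]
force: [3.4, 7.7, 1.1]
gripper_width: 0.5
gripper_force: 3.8
```

>>> {"fn": "send_rows", "kwargs": {
  "targets": "-0.002 0 0 0 0 0 0;-0.004 0 0 0 0 0 0;-0.006 0 0 0 0 0 0;-0.006 0 0 0 0 0 0"
}}

```text
time_s: 4.0
ee_pos: [492.8, -182.3, 35.9]
ee_rot: [-179.9, -0.7, 84.8]
force: [7.5, 29.9, 4.7]
gripper_width: 0.3
gripper_force: 14.9
```

Silver is at its stop at 30 N. I'll back off and shift across to the orange drawer.

>>> {"fn": "send_rows", "kwargs": {
  "targets": "0.03 0 0 0 0 0 0;0.06 0 0 0 0 0 0;0.085 0 0 0 0 0 0;0.1 0.02 0 0 0 0 0;0.1 0.05 0 0 0 0 0;0.1 0.085 0 0 0 0 0;0.1 0.105 0 0 0 0 0;0.1 0.115 0 0 0 0 0;0.09 0.115 0 0 0 0 0;0.08 0.115 0 0 0 0 0;0.07 0.115 0 0 0 0 0;0.06 0.115 0 0 0 0 0"
}}

```text
time_s: 5.0
ee_pos: [610.4, -140.9, 35.8]
ee_rot: [-179.9, 0.0, 85.1]
force: [-0.3, -0.5, 0.1]
gripper_width: 0.5
gripper_force: 0.0
```

```bash
python3 - <<'E'
from workcell import eyes
import cv2
f=eyes.grab_frame("scene");cv2.imwrite("pics/s2.png",cv2.resize(f["image"][120:345,185:485],None,fx=2.6,fy=2.6,interpolation=cv2.INTER_CUBIC))
E
```

```text
(no output)
```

View pics/s2.png

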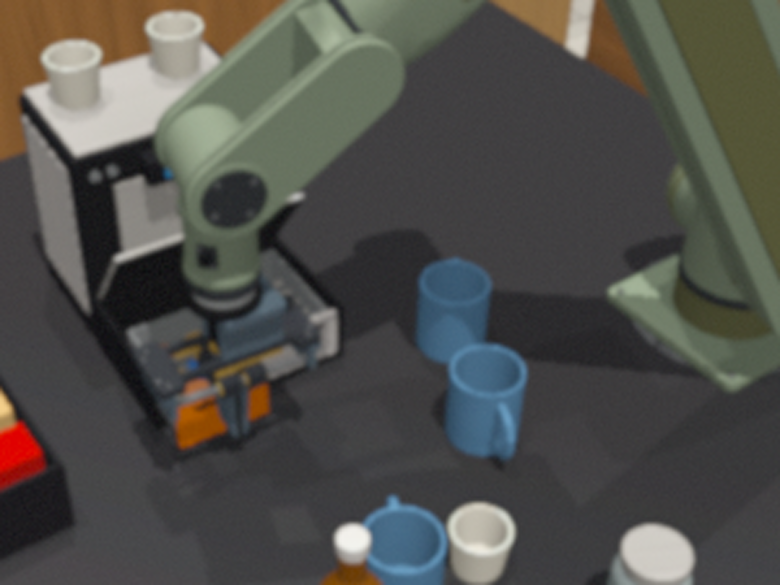

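Silver is flush with the base. The finger is just in front of the orange face, at (238,410). I'll push it home.

>>> {"fn": "send_rows", "kwargs": {
  "targets": "-0.007 0 0 0 0 0 0;-0.014 0 0 0 0 0 0;-0.021 0 0 0 0 0 0;-0.028 0 0 0 0 0 0;-0.035 0 0 0 0 0 0;-0.042 0 0 0 0 0 0;-0.046 0 0 0 0 0 0;-0.049 0 0 0 0 0 0;-0.052 0 0 0 0 0 0;-0.055 0 0 0 0 0 0;-0.057 0 0 0 0 0 0;-0.058 0 0 0 0 0 0"
}}

```text
time_s: 6.05
ee_pos: [607.9, -189.2, 36.2]
ee_rot: [-179.9, -0.8, 84.9]
force: [2.7, 29.2, 6.0]
gripper_width: 0.4
gripper_force: 15.0
```

The orange drawer hit its stop at 29 N. The two contacts put the machine's yaw near -3.5°. I'll back off, rise and tilt the tool 25° so the body leans away from the tower.

>>> {"fn": "send_rows", "kwargs": {
  "targets": "0.02 0 0 0 0 0 0;0.05 0 0 0 0 0 0;0.06 0 -0.03 0 0 0 0;0.06 0 -0.068 0 0 0 0;0.06 0 -0.106 0 0 0 0;0.06 -0.01 -0.144 0 -5 0 0;0.06 -0.03 -0.18 0 -10 0 0;0.06 -0.06 -0.21 0 -15 0 0;0.06 -0.09 -0.24 0 -20 0 0;0.06 -0.12 -0.27 0 -25 0 0;0.06 -0.14 -0.29 0 -25 0 0;0.06 -0.14 -0.294 0 -25 0 0"
}}

```text
time_s: 7.05
ee_pos: [471.3, -125.2, 334.7]
ee_rot: [179.5, 25.1, 85.0]
force: [0.9, -0.6, -0.1]
gripper_width: 0.4
gripper_force: 0.0
```

```bash
python3 - <<'E'
from workcell import env,eyes
import pickle,cv2
from h import *
s=env.state(); print(s["ee_pos"],s["ee_rot"],s["qpos"])
fs={n:eyes.grab_frame(n) for n in("scene","side")}; pickle.dump(fs,open("f2.pkl","wb"))
a=cv2.resize(fs["scene"]["image"][120:300,185:345],None,fx=2.2,fy=2.2,interpolation=cv2.INTER_CUBIC)
b=cv2.resize(fs["side"]["image"][180:360,275:455],None,fx=2.2,fy=2.2,interpolation=cv2.INTER_CUBIC)
cv2.imwrite("pics/s3.png",np.hstack([a,b]))
E
```

```text
[ 471.29009301 -125.2076791   334.71004502] [179.54386601  25.08196915  85.01329799] [  0.62806412   7.08112132  91.743781   -25.15263583  83.9273193
   8.8275179 ]
```

View pics/s3.png

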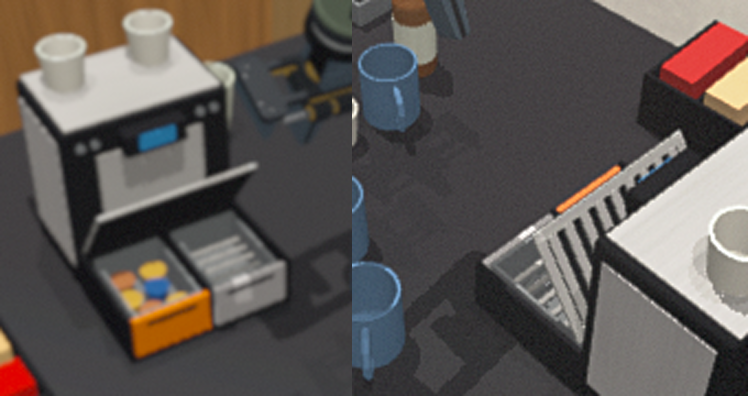

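Both drawers are flush with the base and the grille is still raised. I'll move over the gap behind the grille's free edge and look there.

>>> {"fn": "send_rows", "kwargs": {
  "targets": "-0.0335 0.002 0.0157 0 0 0 0;-0.067 0.004 0.0313 0 0 0 0;-0.1006 0.006 0.047 0 0 0 0;-0.1341 0.008 0.0626 0 0 0 0;-0.1667 0.008 0.0778 0 0 0 0;-0.154 0.008 0.105 0 0 0 0;-0.1413 0.008 0.1322 0 0 0 0;-0.1286 0.008 0.1593 0 0 0 0;-0.116 0.008 0.1865 0 0 0 0;-0.116 0.008 0.1865 0 0 0 0"
}}

```text
time_s: 7.98
ee_pos: [461.4, -308.9, 201.8]
ee_rot: [-179.1, 24.7, 85.4]
force: [-0.9, -0.4, 0.2]
gripper_width: 0.1
gripper_force: 0.0
```

```bash
python3 - <<'E'
from workcell import env,eyes
import cv2
from h import *
s=env.state(); print(s["ee_pos"],s["ee_rot"],s["force"])
fs={n:eyes.grab_frame(n) for n in("scene","side")}
a=cv2.resize(fs["scene"]["image"][120:300,185:345],None,fx=2.2,fy=2.2,interpolation=cv2.INTER_CUBIC)
b=cv2.resize(fs["side"]["image"][180:360,275:455],None,fx=2.2,fy=2.2,interpolation=cv2.INTER_CUBIC)
cv2.imwrite("pics/s4.png",np.hstack([a,b]))
E
```

```text
[ 461.41553326 -308.91453414  201.80513849] [-179.12531785   24.69944883   85.35632086] [-0.93252733 -0.42459197  0.15503014]
```

View pics/s4.png

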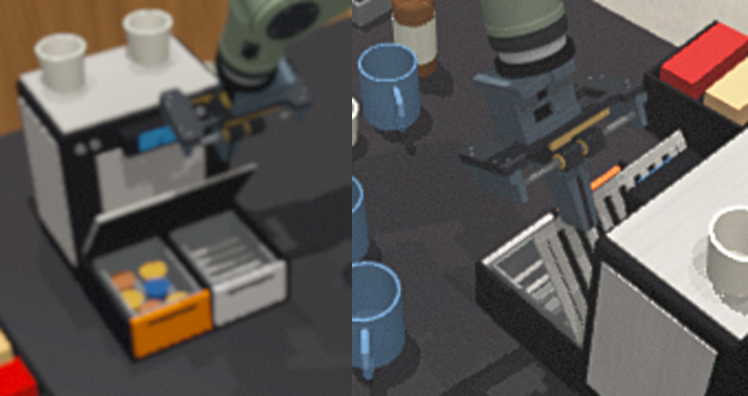

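The side view shows the fingertip at (590,232) on the tower side of the grille, just past its free edge, with clear space to the spout and tower. I'll press along the arc now.

>>> {"fn": "send_rows", "kwargs": {
  "targets": "0.0045 0 0.01 0 0 0 0;0.0089 0 0.019 0 0 0 0;0.016 0 0.0205 0 0 0 0;0.0231 0 0.0219 0 0 0 0;0.0315 0 0.0236 0 0 0 0;0.04 0 0.0253 0 0 0 0;0.051 0 0.0288 0 0 0 0;0.0615 0 0.0336 0 0 0 0;0.0714 0 0.0395 0 0 0 0"
}}

```text
time_s: 8.83
ee_pos: [469.5, -260.7, 144.0]
ee_rot: [179.9, 25.0, 85.1]
force: [-0.9, -1.6, 0.9]
gripper_width: 0.6
gripper_force: 0.8
```

>>> {"fn": "send_rows", "kwargs": {
  "targets": "0.0094 0 0.0067 0 0 0 0;0.018 0 0.0142 0 0 0 0;0.0258 0 0.0227 0 0 0 0;0.0328 0 0.0318 0 0 0 0;0.036 0 0.037 0 0 0 0;0.0387 0 0.0417 0 0 0 0;0.04 0 0.0445 0 0 0 0;0.04 0 0.0445 0 0 0 0"
}}

```text
time_s: 9.5
ee_pos: [470.9, -243.8, 88.3]
ee_rot: [179.9, 25.0, 85.0]
force: [-3.2, 7.1, 15.5]
gripper_width: 0.8
gripper_force: 7.4
```

Contact with 15 N downward at z 88, so the grille is flat. I'll press slightly more, hold, then lift off along the vertical.

>>> {"fn": "send_rows", "kwargs": {
  "targets": "0.001 0 0.002 0 0 0 0;0.001 0 0.002 0 0 0 0;0.001 0 0.002 0 0 0 0;0.001 0 0.002 0 0 0 0;-0.004 0 -0.009 0 0 0 0;-0.015 0 -0.032 0 0 0 0;-0.028 0 -0.06 0 0 0 0;-0.042 0 -0.09 0 0 0 0;-0.042 0 -0.12 0 0 0 0;-0.042 0 -0.15 0 0 0 0;-0.042 0 -0.16 0 0 0 0;-0.042 0 -0.16 0 0 0 0"
}}

```text
time_s: 10.5
ee_pos: [474.7, -214.5, 251.8]
ee_rot: [179.6, 25.0, 85.0]
force: [0.2, 0.3, -0.3]
gripper_width: 0.3
gripper_force: 0.0
```

```bash
python3 - <<'E'
from workcell import env,eyes
import cv2
from h import *
s=env.state(); print(s["ee_pos"],s["force"])
fs={n:eyes.grab_frame(n) for n in("scene","side")}
cv2.imwrite("pics/s5.png",np.hstack([cv2.resize(fs[n]["image"],(400,300),interpolation=cv2.INTER_AREA) if 0 else cv2.resize(fs[n]["image"][120:400,r:r+280],(400,400)) for n,r in(("scene",180),("side",215))]))
E
```

```text
[ 474.72496387 -214.54401595  251.76577856] [ 0.22889592  0.28039248 -0.25859664]
```

View pics/s5.png

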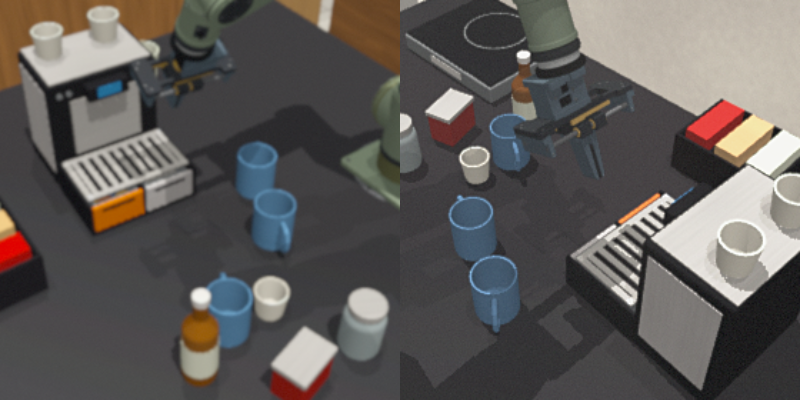

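The grille lies flat at (127,165), both drawers are home, everything else still stands and the arm is clear, so I'll hand the job in.

```bash
python3 -c "
from workcell import env
print(env.job_done())"
```

```text
the job is handed in; nothing more can be done
None
```

I pushed both drawers fully home, pressed the grille down flat and handed the job in after about 10.5 s; the last picture shows all the other items still standing and the arm clear, but no verdict was returned.

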